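# Set the rib-spacing jig with its knurled wheel

## Robot

A 7-joint arm with a two-finger parallel gripper is mounted at the origin on the work surface. World frame = base frame: x ahead of the robot, y to its left, z up, the work surface at z = 0. Lengths are in m, angles in rad, forces in N, time in s.
With the tool pointing down it reaches from about 0.425 to 0.925 m from the base axis. Payload 6.8 kg.
Tool frame: the origin (TCP) lies midway between the tips of the shut fingers; the grasp point (between the pads) lies r.grip_point_offset behind it (r.grip_point_offset is the distance from the TCP to the grasp point, in m); z points along the fingers, y is the direction in which the jaws open and shut (so a half turn about z gives the same grasp; the last joint's range is limited). The gripper opens to 85 mm and grips with 20 to 120 N. Pads are 22 mm wide; open, the fingers measure 114 mm over their backs; the gripper's body (76 mm by 85 mm) begins 54 mm behind the grasp point. The pads swing forward as they close: fully open they stand 13 mm farther back than shut.
Start: joints at [1.237, 0.477, 0.022, 1.555, -0.011, 1.109, -0.083], TCP at [0.151, -0.658, 0.231] pointing down, gripper open.
Joint ranges: [-2.96, 2.96], [-0.34, 2.1], [-1.41, 1.46], [0.24, 2.44], [-1.37, 4.51], [0.17, 1.92], [-2.96, 2.96]. Speed limits (rad/s): [2.39, 2.39, 3.14, 3.14, 3.14, 3.14, 3.14].

## Interface

Orientations are given as a rotation vector (axis times angle).
In Python, from bench import r gives the robot as it stands. The module is installed in compiled form; this text tells all that it offers.
- The arm moves only by the tool play_rows, never from a script. Its argument "deltas" is a list of rows, each a list of 3 entries, a list of its own where there are three numbers: the finger opening in mm, from 0 to 85.4, then the shift along the tool's x, y, z in mm, then the turn, a rotation vector about the tool's x, y, z in rad. A call has 1 to 8 rows; each row is the pose to reach, as a shift and turn from the pose measured when the call began, along the tool's axes at that moment; what a row does not reach only later rows make up. A row lasts 1/8 s, in which the tool goes at most 62.5 mm and 10.7 degrees, less where a joint would pass 70% of its speed; a pose out of reach is approached as far as the arm can. A call with a gripper value outside its range is refused whole. The fingers move at their own pace and stop on an object; "squeeze" is the grip in N (left out, the last holds). Time passes only in rows, so rows that repeat a pose let the fingers close. It gives the time, the measured TCP pose, the force and the opening at its end, in the units of the state.
- r.get_obs(): the state, without advancing time (a new reading comes with each control period).
- r.grab_frame(name): name is "scene" or "top" or "wrist"; returns (picture, depth): 480x640x3 uint8, red, green, blue; 480x640 float32, m along the optical axis (not along the pixel's ray), 0 where there is no reading.
- r.camera_model(name): a dict with "mtx" (3x3 intrinsics, pixels), "rvec" (rotation vector, rad) and "tvec" (3), from world to camera coordinates, as OpenCV has them; the wrist camera has in their place "T_tool_cam" (4x4, takes a point from camera to tool coordinates, whose origin is the TCP and whose axes are the flange's). Camera axes: x right, y down, z forward; pixel columns grow to the right and rows downward; lengths in m; the calibration is good to about 2 mm. A picture is of the moment at which its call begins: read the wrist's pose just before it. camera_model takes no time and is no camera call.
- r.hand_in(): hands the job in, once; it reports no verdict.
The state is a dict: "clock": time; "joints": joint angles; "qvel": joint speeds; "tau": joint torques, N m; "tcp_pos": TCP position; "orientation": TCP orientation; "contact_force": force on the tool from outside, world axes, zero at the start; "moment": the same for the moment, N m; "grip_width": finger opening in m.
Only numpy, scipy, OpenCV 4.12 (cv2) and the standard library are available. Lean on these libraries where they do the work, as an engineer would, in place of code of your own. Each camera call takes 0.05 s, during which the arm holds its last target. There are 200 camera calls.

## Task

In the lantern workshop, set the spacing of the rib jig: with a fingertip on top of the knurled wheel, roll the wheel until the gap closes so far that the sliding fence's pointer lines up with the brass gauge rider's blade, then take the hand away. Roll gently and only by the wheel: keep the fingertip on top of it, do not touch the fence, its pointer or the rider, and leave the things standing around where they are. Nothing is to be gripped or lifted.

Things in the scene. Friction and masses are not known exactly. Their poses are not given: they have to be found in the camera images.
- jig: Rib-spacing jig, screwed down: wooden board 270 (x) x 150 (y) x 18 mm, spanning x -55 to 215, y -87 to 63 mm. Origin on the table straight below the wheel's centre; x runs level along the screw from the wheel to the fixed end stop (x 170 to 200, y +-50, top 70 mm above the table), z up. Steel bearing cheeks flank the wheel (x 16 to 26 mm each side, y +-22, tops 64 mm up). A rule lies along the -y edge.
- wheel: Knurled steel wheel, 64 mm diameter, 24 mm wide; origin at its centre, 54 mm above the table; level axle along the jig's x; its frame turns with it. Light friction (about 2 N at the rim); stays where left. Rolling its top towards the jig's -y closes the gap (fence moves away from the wheel), towards +y opens it: 5 mm of fence per radian, i.e. per 32 mm of rim travel. Includes the 12 mm screw.
- wheel_top (a point): Fixed point on the jig at the highest point of the wheel's rim, 86 mm above the table, mid-width. The rim stands 22 mm above the cheeks.
- pointer (a point): The pointer is a small steel bar sticking out of the fence's -y side, 6 mm wide along x, sticking out 17 mm, 6 mm tall, at the middle of the fence's 20 mm. This point: the outer end of the pointer's top face, on the middle of its 6 mm width, 56 mm above the table.
- rider: Brass gauge rider on the rule: upright blade 6 mm wide along x, 20 mm long along y, on a foot 14 x 22 x 6 mm; blade top 56 mm above the table; origin under the blade's middle, 24 mm above the table. At the start it is 12 to 30 mm further from the wheel than the pointer. It could be pushed along the rule, which would spoil the setting.
- gauge_mark (a point): The gauge mark: top of the rider's blade, on the middle of its 6 mm width, at the edge next to the pointer. When the pointer is lined up, this and pointer have the same x in the jig's frame, about 4 mm apart in y.
- glue_bottle: Bystander, loose: white glue bottle with a red cap, 48 mm across, 135 mm tall, standing. Origin at the centre of its underside.
- tape_roll: Bystander, loose: roll of paper tape lying flat, 84 mm across, 24 mm tall. Origin at the centre of its underside.
- paste_brush: Bystander, loose: brush 190 mm long, lying along its x.
- paste_cup: Bystander, loose: white cup, 68 mm across, 75 mm tall, standing. Origin at the centre of its underside.
- wood_block: Bystander, loose: plain wooden block 70 x 40 x 30 mm, lying. Origin at the centre of its underside.
- lantern_stand: Bystander, loose: small four-legged wooden lantern stand, 100 x 100 x 108 mm, standing. Origin at the centre of its underside.
- screwdriver: Bystander, loose: screwdriver 170 mm long, lying along its x.
- fence: Sliding wooden fence, a block 20 (x) x 90 (y) x 44 mm, top 64 mm above the table, with its pointer; origin under its middle, 19 mm above the table. It slides along the jig's x as the wheel turns; at the start its middle is 75 to 83 mm from the wheel's centre. The gap is between it and the end stop.

How it is judged:
By the outcome, as a careful person would: the job done as asked, in the order asked, and still so for the second after the job is handed in, with the robot touching nothing.
It also fails if it takes over 72 s, if anything falls off the work surface, if the arm or the gripper's body presses on something with over 40 N, if the wrist force passes 120 N, or if a joint passes its speed limit or range.

## Working session

There is one attempt and no reset: what is moved stays moved. The work goes in short steps, Python scripts to look and compute and a tool call to move; the robot and the scene stay as the last step left them, time stands still between calls to the robot, and variables do not carry over. Pictures are saved under pics/ and viewed, about 8 in all and at most 12, crops included, and the job is handed in when it is done.

Besides the shell and the picture viewer there is one more tool, called after ">>>" by a JSON object that holds its "name" and its "arguments", one argument or row to a line. play_rows: Moves the arm, as the interface text tells. Its arguments: {"type":"object","properties":{"deltas":{"type":"array"},"squeeze":{"type":"number"}},"required":["deltas"]}

```bash
mkdir -p pics
cat > h.py <<'E'
import numpy as np, cv2
from bench import r
def cam(n):
    m=r.camera_model(n); R=cv2.Rodrigues(np.array(m["rvec"],float))[0]; return np.array(m["mtx"]),R,np.array(m["tvec"],float).ravel()
def ray(n,uv,z):
    K,R,t=cam(n); d=R.T@np.linalg.solve(K,[uv[0],uv[1],1]); c=-R.T@t
    return c+d*(z-c[2])/d[2]
def proj(n,P):
    K,R,t=cam(n); p=K@(R@np.array(P)+t); return p[:2]/p[2]
def save(n,f):
    im,d=r.grab_frame(n); cv2.imwrite("pics/"+f,im[:,:,::-1]); np.save("pics/"+f+".npy",d); return im,d
E
python3 - <<'E'
from h import *
save("scene","s0.png"); save("top","t0.png")
o=r.get_obs(); print(o["clock"],o["tcp_pos"],o["orientation"],o["grip_width"],r.grip_point_offset)
for n in("scene","top"):
    K,R,t=cam(n); print(n,K[0,0],-R.T@t)
E
```

```text
0.1 [ 0.1509425  -0.65734961  0.23041384] [-3.11998046e+00 -3.53688854e-01  5.69729421e-04] 0.08564980672126746 0.0187
scene 530.5401021321777 [1.55290212 0.42431567 0.9474485 ]
top 483.03902249990944 [ 0.43958028 -0.02456537  1.31530805]
```

View pics/s0.png

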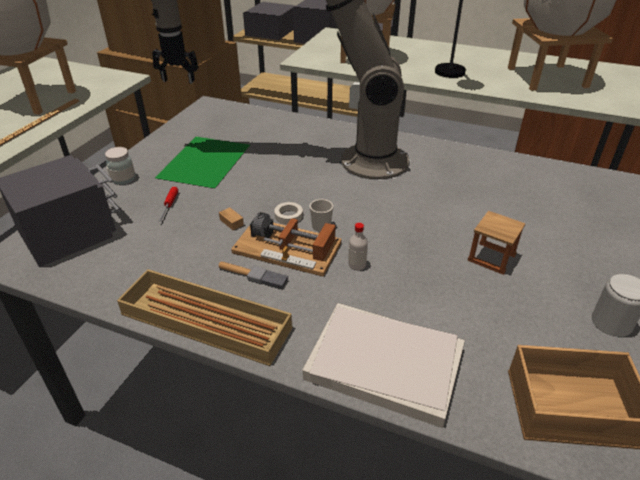

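View pics/t0.png

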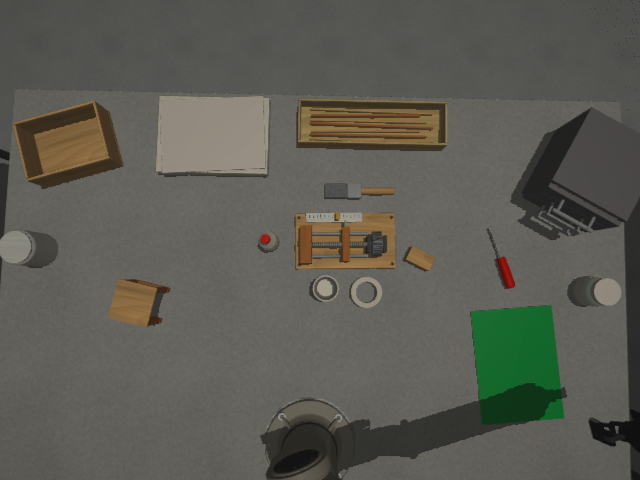

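Run:
```python
from h import *
im=cv2.imread("pics/t0.png"); c=im[200:280,285:405]
cv2.imwrite("pics/t0c.png",cv2.resize(c,None,fx=6,fy=6,interpolation=cv2.INTER_CUBIC))
# board: wood colour mask -> minAreaRect
hsv=cv2.cvtColor(im,cv2.COLOR_BGR2HSV)
print(hsv[265,350],hsv[217,320],hsv[216,337])
m=((hsv[...,0]<22)&(hsv[...,1]>90)&(hsv[...,2]>60)).astype(np.uint8); m[:,:290]=0;m[:,402:]=0;m[:205]=0;m[272:]=0
rc=cv2.minAreaRect(cv2.findNonZero(m)); b=cv2.boxPoints(rc); print(rc); 
print(np.round([ray("top",p,.018) for p in b],4))
```

```text
[ 16 135 155] [ 24  20 126] [ 20 193 152]
((345.0, 239.5), (57.0, 100.0), 90.0)
[[ 0.616   0.0514  0.018 ]
 [ 0.6219 -0.2192  0.018 ]
 [ 0.4678 -0.2207  0.018 ]
 [ 0.4621  0.0474  0.018 ]]
```

View pics/t0c.png

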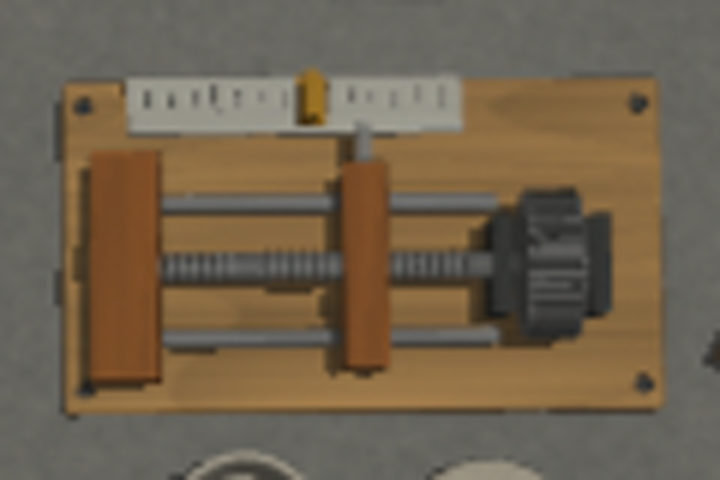

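```bash
cat >> h.py <<'E'
from scipy.spatial.transform import Rotation as Ro
def delta(P,yaw):
    """tool-frame shift mm and turn to bring TCP to P, tool pointing down, tool x at world yaw"""
    o=r.get_obs(); R=Ro.from_rotvec(o["orientation"]); T=Ro.from_euler("z",yaw)*Ro.from_rotvec([np.pi,0,0])
    return np.round(R.inv().apply(np.array(P)-o["tcp_pos"])*1000,1), np.round((R.inv()*T).as_rotvec(),3)
E
python3 - <<'E'
from h import *
print("wheel",ray("top",(377,243.7),.084),"rider",ray("top",(285+312/6,200+97/6),.056),"ptr",ray("top",(285+363/6,200+130/6),.056))
print(delta([.53,-.165,.2],.02))
K,R,t=cam("top");print(R)
print(r.camera_model("wrist"))
E
```

```text
wheel [ 0.52738956 -0.16410837  0.084     ] rider [ 0.59956296 -0.06136467  0.056     ] ptr [ 0.58552597 -0.08393075  0.056     ]
(array([ 479.7, -395. ,   31. ]), array([-0.002,  0.   ,  0.206]))
[[ 2.13735473e-02 -9.99769230e-01  2.15826617e-03]
 [-9.96793331e-01 -2.14763316e-02 -7.70832236e-02]
 [ 7.71117867e-02 -5.03803403e-04 -9.97022326e-01]]
{'mtx': array([[358.45172964,   0.        , 320.72552647],
       [  0.        , 358.45172964, 238.27739819],
       [  0.        ,   0.        ,   1.        ]]), 'T_tool_cam': array([[ 6.63042750e-04, -9.57310719e-01, -2.89060111e-01,
         7.35713644e-02],
       [ 9.99999777e-01,  6.12326455e-04,  2.65882150e-04,
        -1.63834112e-04],
       [-7.75326795e-05, -2.89060222e-01,  9.57310912e-01,
        -1.42788966e-01],
       [ 0.00000000e+00,  0.00000000e+00,  0.00000000e+00,
         1.00000000e+00]])}
```

>>> {"name": "play_rows", "arguments": {
  "deltas": [
    [0,[60,-49,4],[0,0,0.03]],
    [0,[120,-99,8],[0,0,0.06]],
    [0,[180,-148,12],[0,0,0.09]],
    [0,[240,-197,16],[0,0,0.12]],
    [0,[300,-247,20],[0,0,0.15]],
    [0,[360,-296,24],[0,0,0.18]],
    [0,[420,-346,27],[0,0,0.2]],
    [0,[480,-395,31],[0,0,0.206]]
  ],
  "squeeze": 20
}}

```text
clock: 1.1
tcp_pos: [0.4563, -0.2603, 0.2056]
orientation: [-3.14, -0.03, 0.001]
contact_force: [0.8, -0.6, -0.2]
grip_width: -0.0003
```

Run:
```python
from h import *
print(delta([.53,-.165,.2],.02), r.get_obs()["clock"])
```

```text
(array([ 75.6, -93.9,   5.7]), array([-0.001,  0.001, -0.001])) 1.1
```

>>> {"name": "play_rows", "arguments": {
  "deltas": [
    [0,[38,-47,3],[0,0,0]],
    [0,[76,-94,6],[0,0,0]],
    [0,[76,-94,6],[0,0,0]],
    [0,[76,-94,6],[0,0,0]]
  ]
}}

```text
clock: 1.6
tcp_pos: [0.5298, -0.1652, 0.1993]
orientation: [-3.14, -0.03, 0.003]
contact_force: [-1.3, -0.7, -0.3]
grip_width: -0.0003
```

```bash
cat >> h.py <<'E'
def wpose():
    o=r.get_obs(); T=np.eye(4); T[:3,:3]=Ro.from_rotvec(o["orientation"]).as_matrix(); T[:3,3]=o["tcp_pos"]
    m=r.camera_model("wrist"); return np.array(m["mtx"]),T@np.array(m["T_tool_cam"])
def wray(KT,uv,z):
    K,T=KT; d=T[:3,:3]@np.linalg.solve(K,[uv[0],uv[1],1]); return T[:3,3]+d*(z-T[2,3])/d[2]
E
python3 - <<'E'
from h import *
import pickle
KT=wpose(); pickle.dump(KT,open("w1.pkl","wb")); save("wrist","w1.png"); o=r.get_obs(); print(o["tcp_pos"],o["clock"],o["qvel"].max() if hasattr(o["qvel"],"max") else 0)
E
```

```text
[ 0.52944815 -0.16617378  0.19936577] 1.65 0.014665458760443464
```

View pics/w1.png

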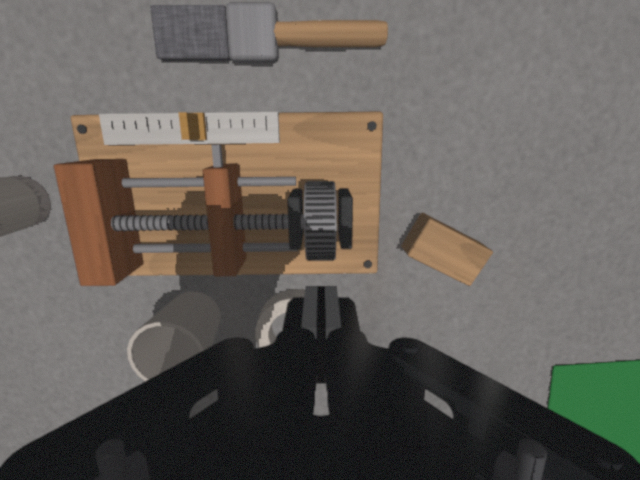

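Run:
```python
from h import *
import pickle
K,T=KT=pickle.load(open("w1.pkl","rb")); d=np.load("pics/w1.png.npy")
for p in [(73,114),(382,111),(377,272)]: print(p,wray(KT,p,.018))
print("rider blade",wray(KT,(193,125),.056),"ptr",wray(KT,(218,150),.056))
v,u=np.mgrid[170:270,295:345]; z=d[170:270,295:345]
P=np.stack([(u-K[0,2])/K[0,0]*z,(v-K[1,2])/K[1,1]*z,z],-1)@T[:3,:3].T+T[:3,3]
s=P[(P[...,2]>.070)&(z>0)]; print(len(s),s.min(0),s.max(0),np.median(s,0))
A=np.c_[2*s[:,0],2*s[:,2],np.ones(len(s))]; q=np.linalg.lstsq(A,s[:,0]**2+s[:,2]**2,rcond=None)[0]
print("circle x,z,r",q[0],q[1],np.sqrt(q[2]+q[0]**2+q[1]**2))
# orientation of the wheel: width midline slope
for lo,hi in((.50,.515),(.515,.54),(.54,.555)):
    k=s[(s[:,0]>lo)&(s[:,0]<hi)]; print(lo,(k[:,1].min()+k[:,1].max())/2)
```

```text
(73, 114) [0.61185419 0.04852019 0.018     ]
(382, 111) [ 0.61955759 -0.21539581  0.018     ]
(377, 272) [ 0.47199429 -0.22083753  0.018     ]
rider blade [ 0.60477109 -0.0662984   0.056     ] ptr [ 0.58663084 -0.08414985  0.056     ]
2210 [ 0.50245923 -0.17699228  0.07000005] [ 0.56039061 -0.15169475  0.0885033 ] [ 0.53624242 -0.16407261  0.08353953]
circle x,z,r 0.5311247169408585 0.05476726456147321 0.031936892790325376
0.5 -0.1650372910670246
0.515 -0.1643756299636318
0.54 -0.1636450467908328
```

Run:
```python
from h import *
print(delta([.520,-.1643,.091],.032), r.get_obs()["contact_force"])
```

```text
(array([ -9.2,  -1.9, 108.4]), array([-0.001,  0.002, -0.014])) [-0.12765959 -0.47229697  0.54969123]
```

>>> {"name": "play_rows", "arguments": {
  "deltas": [
    [0,[-9,-2,40],[0,0,-0.014]],
    [0,[-9,-2,80],[0,0,-0.014]],
    [0,[-9,-2,104],[0,0,-0.014]],
    [0,[-9,-2,108],[0,0,-0.014]],
    [0,[-9,-2,108],[0,0,-0.014]]
  ]
}}

```text
clock: 2.28
tcp_pos: [0.5201, -0.1654, 0.092]
orientation: [-3.141, -0.047, 0.002]
contact_force: [-0.9, -0.4, -0.2]
grip_width: -0.0002
```

>>> {"name": "play_rows", "arguments": {
  "deltas": [
    [0,[0,0,2],[0,0,0]],
    [0,[0,0,4],[0,0,0]],
    [0,[0,0,4],[0,0,0]]
  ]
}}

```text
clock: 2.65
tcp_pos: [0.5203, -0.1654, 0.0883]
orientation: [-3.141, -0.047, 0.002]
contact_force: [-0.2, -0.1, 0.2]
grip_width: 0.0003
```

>>> {"name": "play_rows", "arguments": {
  "deltas": [
    [0,[0,0,1],[0,0,0]],
    [0,[0,0,2],[0,0,0]],
    [0,[0,0,2],[0,0,0]]
  ]
}}

```text
clock: 3.02
tcp_pos: [0.5202, -0.1654, 0.0861]
orientation: [-3.141, -0.047, 0.002]
contact_force: [0.2, -0.4, -0.7]
grip_width: 0.0002
```

>>> {"name": "play_rows", "arguments": {
  "deltas": [
    [0,[0,0,1],[0,0,0]],
    [0,[0,0,1],[0,0,0]]
  ]
}}

```text
clock: 3.28
tcp_pos: [0.5203, -0.1654, 0.0857]
orientation: [-3.141, -0.047, 0.002]
contact_force: [-1.2, -0.8, 5.7]
grip_width: -0.0003
```

>>> {"name": "play_rows", "arguments": {
  "deltas": [
    [0,[2,0,1.2],[0,0,0]],
    [0,[5,0,1.2],[0,0,0]],
    [0,[9,0,1.2],[0,0,0]],
    [0,[13,0,1.2],[0,0,0]],
    [0,[17,0,1.2],[0,0,0]],
    [0,[20,0,1.2],[0,0,0]],
    [0,[20,0,1.2],[0,0,0]]
  ]
}}

```text
clock: 4.15
tcp_pos: [0.5419, -0.1648, 0.0857]
orientation: [3.141, 0.047, 0.003]
contact_force: [0.3, 0.9, 7.0]
grip_width: 0.0001
```

Run:
```python
from h import *
import pickle
KT=wpose(); pickle.dump(KT,open("w2.pkl","wb")); im,d=save("wrist","w2.png")
cv2.imwrite("pics/w2c.png",cv2.resize(im[0:300,0:400,::-1],None,fx=2,fy=2,interpolation=cv2.INTER_CUBIC))
print(r.get_obs()["tcp_pos"],r.get_obs()["contact_force"])
```

```text
[ 0.54193137 -0.16477026  0.0857627 ] [0.28218234 1.1574384  7.43872891]
```

View pics/w2c.png

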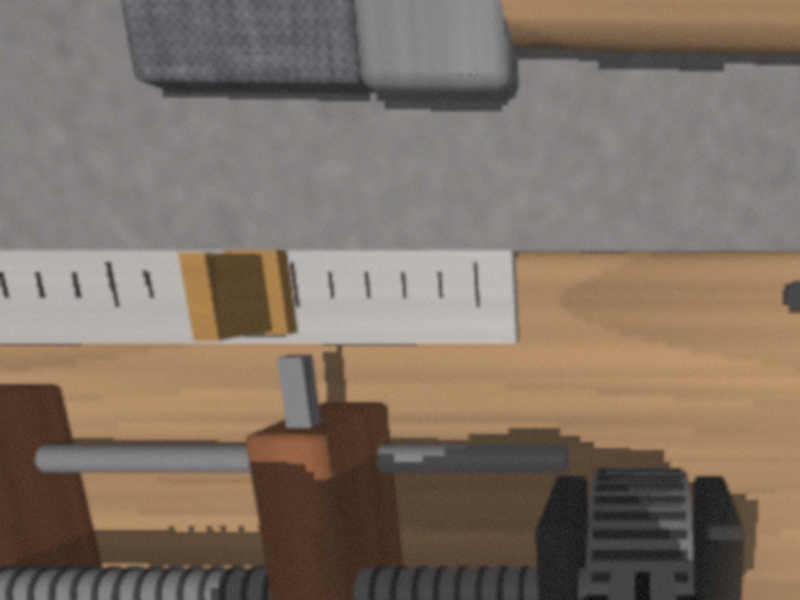

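```bash
cat >> h.py <<'E'
W=np.array([.531,-.164,0]); a=.032; XJ=np.array([-np.sin(a),np.cos(a),0])
def gap(KT,p,q):
    P=wray(KT,p,.056);Q=wray(KT,q,.056); print("ptr jig x",(P-W)@XJ,"rider",(Q-W)@XJ,"left mm",1000*(Q-P)@XJ,"y",P[0],Q[0])
E
python3 - <<'E'
from h import *
import pickle
KT=pickle.load(open("w2.pkl","rb")); gap(KT,(148,178),(103,169))
for x in(.585,.606):
  for y in (0,): pass
KT=pickle.load(open("w1.pkl","rb")); gap(KT,(217,145),(186,139)); 
im=cv2.imread("pics/w1.png"); cv2.imwrite("pics/w1c.png",cv2.resize(im[100:200,140:260],None,fx=6,fy=6,interpolation=cv2.INTER_CUBIC))
E
```

```text
ptr jig x 0.08158391473676684 rider 0.10236831362043233 left mm 20.7843988836655 y 0.5909826263191345 0.5945947548058539
ptr jig x 0.07844419704228996 rider 0.10186422531512533 left mm 23.420028272835378 y 0.5903778921482309 0.5943751473677433
```

View pics/w1c.png

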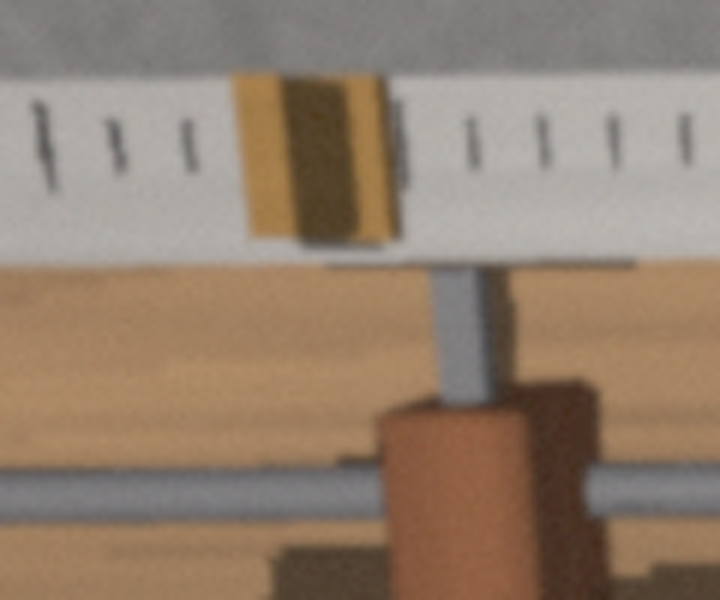

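>>> {"name": "play_rows", "arguments": {
  "deltas": [
    [0,[0,0,-8],[0,0,0]],
    [0,[-22,0,-7],[0,0,0]],
    [0,[-22,0,0],[0,0,0]],
    [0,[-21,0,1.2],[0,0,0]],
    [0,[-16,0,1.2],[0,0,0]],
    [0,[-10,0,1.2],[0,0,0]],
    [0,[-4,0,1.2],[0,0,0]],
    [0,[0,0,1.2],[0,0,0]]
  ]
}}

```text
clock: 5.2
tcp_pos: [0.5439, -0.1651, 0.0856]
orientation: [3.14, 0.047, 0.007]
contact_force: [-0.9, -1.3, 6.3]
grip_width: -0.0002
```

>>> {"name": "play_rows", "arguments": {
  "deltas": [
    [0,[0,0,-8],[0,0,0]],
    [0,[-22,0,-7],[0,0,0]],
    [0,[-22,0,0],[0,0,0]],
    [0,[-21,0,1.2],[0,0,0]],
    [0,[-16,0,1.2],[0,0,0]],
    [0,[-10,0,1.2],[0,0,0]],
    [0,[-4,0,1.2],[0,0,0]],
    [0,[0,0,1.2],[0,0,0]]
  ]
}}

```text
clock: 6.2
tcp_pos: [0.546, -0.1653, 0.0852]
orientation: [3.14, 0.047, 0.011]
contact_force: [-1.0, -1.1, 5.6]
grip_width: -0.0002
```

Run:
```python
from h import *
import pickle
KT=wpose(); pickle.dump(KT,open("w3.pkl","wb")); im,d=save("wrist","w3.png")
cv2.imwrite("pics/w3c.png",cv2.resize(im[100:240,20:220,::-1],None,fx=4,fy=4,interpolation=cv2.INTER_CUBIC))
print(r.get_obs()["tcp_pos"],r.get_obs()["contact_force"])
```

```text
[ 0.54636369 -0.16523548  0.08508361] [ 0.47555145 -0.39034676  5.12413669]
```

View pics/w3c.png

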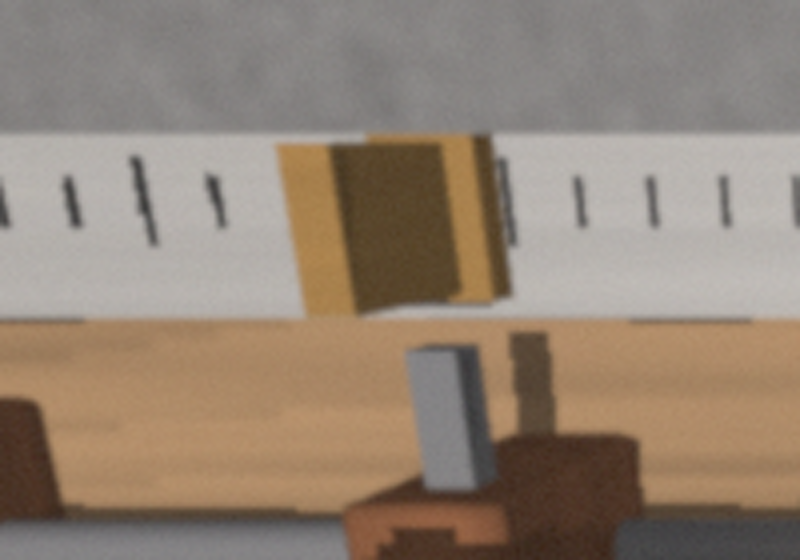

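Run:
```python
from h import *
import pickle
KT=pickle.load(open("w3.pkl","rb")); gap(KT,(128.25,187),(102.5,178.5))
print(delta([.540,-.1643,.0857],.032))
```

```text
ptr jig x 0.09077097713267705 rider 0.10243742572429618 left mm 11.666448591619123 y 0.5906195648084737 0.5943218939782396
(array([-6.3, -1.1, -0.7]), array([ 0.002, -0.007, -0.002]))
```

>>> {"name": "play_rows", "arguments": {
  "deltas": [
    [0,[0,0,-8],[0,0,0]],
    [0,[-27,0,-7],[0,-0.01,0]],
    [0,[-27,0,0],[0,-0.01,0]],
    [0,[-26,0,0.6],[0,-0.01,0]],
    [0,[-22,0,0.6],[0,-0.01,0]],
    [0,[-17,0,0.6],[0,-0.01,0]],
    [0,[-12,0,0.6],[0,-0.01,0]],
    [0,[-7,0,0.6],[0,-0.01,0]]
  ]
}}

```text
clock: 7.25
tcp_pos: [0.5416, -0.1656, 0.0858]
orientation: [3.139, 0.048, 0.001]
contact_force: [-1.2, -0.3, 7.6]
grip_width: -0.0
```

Run:
```python
from h import *
import pickle
KT=wpose(); pickle.dump(KT,open("w4.pkl","wb")); im,d=save("wrist","w4.png")
cv2.imwrite("pics/w4c.png",cv2.resize(im[100:240,20:220,::-1],None,fx=4,fy=4,interpolation=cv2.INTER_CUBIC))
print(r.get_obs()["tcp_pos"],r.get_obs()["contact_force"],delta([.540,-.1643,.0857],.032))
```

```text
[ 0.5423212  -0.16558214  0.08570729] [ 0.58531435 -1.20376792  8.64184692] (array([-2.3, -1.4,  0. ]), array([ 0.002, -0.001, -0.001]))
```

View pics/w4c.png

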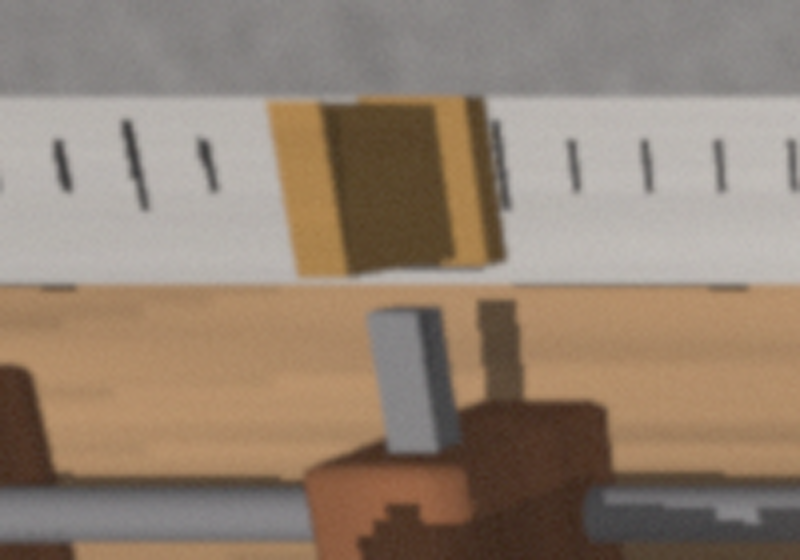

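>>> {"name": "play_rows", "arguments": {
  "deltas": [
    [0,[0,0,-8],[0,0,0]],
    [0,[-23,-1,-7],[0,0,0]],
    [0,[-23,-1,0],[0,0,0]],
    [0,[-22,-1,1],[0,0,0]],
    [0,[-18,-1,1],[0,0,0]],
    [0,[-13,-1,1],[0,0,0]],
    [0,[-8,-1,1],[0,0,0]],
    [0,[-3,-1,1],[0,0,0]]
  ]
}}

```text
clock: 8.3
tcp_pos: [0.5415, -0.1647, 0.0858]
orientation: [3.138, 0.048, 0.006]
contact_force: [-1.5, -0.1, 8.0]
grip_width: 0.0001
```

>>> {"name": "play_rows", "arguments": {
  "deltas": [
    [0,[0,0,-8],[0,0,0]],
    [0,[-20,0,-7],[0,0,0]],
    [0,[-20,0,0],[0,0,0]],
    [0,[-19,0,1],[0,0,0]],
    [0,[-15,0,1],[0,0,0]],
    [0,[-10,0,1],[0,0,0]],
    [0,[-6,0,1],[0,0,0]],
    [0,[-6,0,1],[0,0,0]]
  ]
}}

```text
clock: 9.3
tcp_pos: [0.5383, -0.1651, 0.086]
orientation: [3.138, 0.049, 0.012]
contact_force: [-0.2, 0.2, 10.1]
grip_width: -0.0001
```

Run:
```python
from h import *
import pickle
KT=pickle.load(open("w4.pkl","rb")); gap(KT,(118.6,178),(101,168.7))
KT=wpose(); pickle.dump(KT,open("w5.pkl","wb")); im,d=save("wrist","w5.png")
cv2.imwrite("pics/w5c.png",cv2.resize(im[100:240,20:220,::-1],None,fx=4,fy=4,interpolation=cv2.INTER_CUBIC))
print(r.get_obs()["tcp_pos"],r.get_obs()["contact_force"],delta([.540,-.1643,.0857],.032))
```

```text
ptr jig x 0.09461330977667438 rider 0.10223215896012976 left mm 7.618849183455368 y 0.5902010114432606 0.5943490692940754
[ 0.53825686 -0.16513737  0.08598799] [-0.46398635 -0.59147173  9.09198358] (array([ 1.8, -0.8,  0.3]), array([ 0.004, -0.008, -0.001]))
```

View pics/w5c.png

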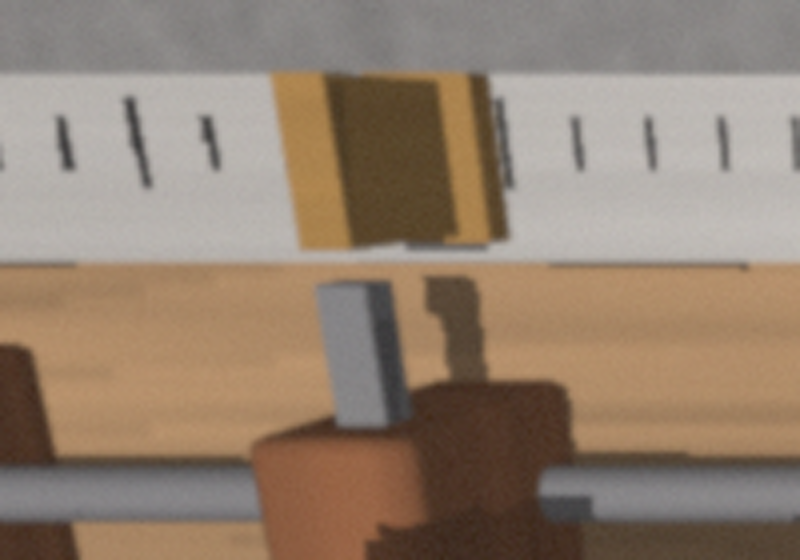

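Run:
```python
from h import *
import pickle
KT=pickle.load(open("w5.pkl","rb")); gap(KT,(106,171.2),(101.5,162))
K,T=KT
# image of jig -y direction through pointer: yaw sensitivity
for p in [(101.5,162),(94,120)]: print(wray(KT,p,.056), (wray(KT,p,.056)-W)@XJ)
for p in [(106,171.2),(20+362/4,100+427/4)]: print((wray(KT,p,.056)-W)@XJ)
```

```text
ptr jig x 0.10095047909568264 rider 0.10234941079408633 left mm 1.3989316984036897 y 0.5900018721686062 0.5942569783728496
[ 0.59425698 -0.05957325  0.056     ] 0.10234941079408633
[ 0.61312614 -0.05879168  0.056     ] 0.10252687133225712
0.10095047909568264
0.10165389495775742
```

>>> {"name": "play_rows", "arguments": {
  "deltas": [
    [0,[0,0,-8],[0,0,0]],
    [0,[-11,-1,-7],[0,-0.008,0]],
    [0,[-11,-1,-2],[0,-0.008,0]],
    [0,[-11,-1,1],[0,-0.008,0]],
    [0,[-9,-1,1],[0,-0.008,0]],
    [0,[-6,-1,1],[0,-0.008,0]],
    [0,[-3,-1,1],[0,-0.008,0]],
    [0,[-3,-1,1],[0,-0.008,0]]
  ]
}}

```text
clock: 10.35
tcp_pos: [0.5367, -0.1641, 0.0859]
orientation: [3.137, 0.049, 0.003]
contact_force: [0.0, 0.2, 10.4]
grip_width: 0.0001
```

Run:
```python
from h import *
import pickle
KT=wpose(); pickle.dump(KT,open("w6.pkl","wb")); im,d=save("wrist","w6.png")
cv2.imwrite("pics/w6c.png",cv2.resize(im[100:200,60:180,::-1],None,fx=6,fy=6,interpolation=cv2.INTER_CUBIC))
print(r.get_obs()["tcp_pos"],r.get_obs()["contact_force"],delta([.540,-.1643,.0857],.032))
```

```text
[ 0.53669035 -0.1640968   0.08598563] [0.0973238  0.54942831 9.99613811] (array([3.3, 0.3, 0.3]), array([ 0.004, -0.002, -0.001]))
```

View pics/w6c.png

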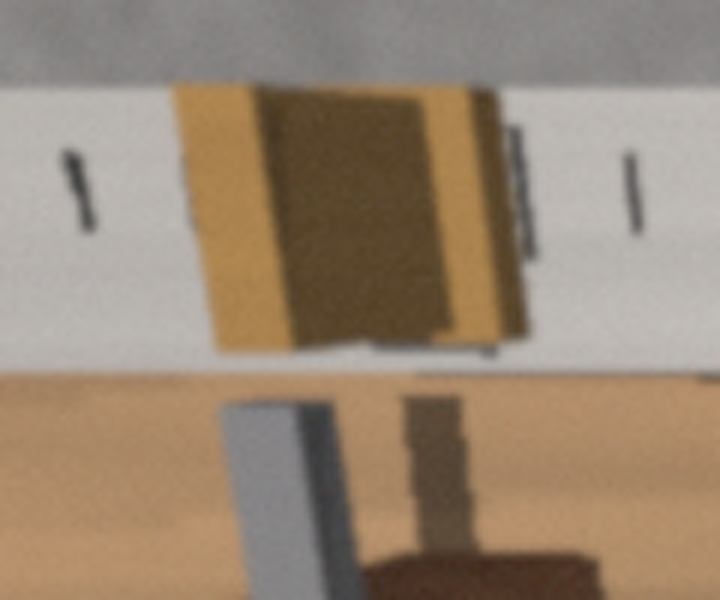

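>>> {"name": "play_rows", "arguments": {
  "deltas": [
    [0,[0,0,-10],[0,0,0]],
    [0,[0,0,-40],[0,0,0]],
    [0,[0,0,-80],[0,0,0]],
    [0,[0,-30,-100],[0,0,0]],
    [0,[0,-70,-100],[0,0,0]],
    [0,[0,-100,-100],[0,0,0]],
    [0,[0,-100,-100],[0,0,0]],
    [0,[0,-100,-100],[0,0,0]]
  ]
}}

```text
clock: 11.4
tcp_pos: [0.5331, -0.0646, 0.1854]
orientation: [3.137, 0.048, 0.003]
contact_force: [-0.4, -0.2, 0.9]
grip_width: -0.0001
```

Run:
```python
from h import *
import pickle
KT=wpose(); pickle.dump(KT,open("w7.pkl","wb")); im,d=save("wrist","w7.png")
K,T=KT; p=np.linalg.inv(T)@[.592,-.062,.056,1]; c=K@p[:3]; c=(c[:2]/c[2]).astype(int); x,y=c[0]-40,c[1]-35; print(x,y)
cv2.imwrite("pics/w7c.png",cv2.resize(im[y:y+70,x:x+80,::-1],None,fx=8,fy=8,interpolation=cv2.INTER_CUBIC))
print(r.get_obs()["tcp_pos"],r.get_obs()["contact_force"])
```

```text
278 116
[ 0.53313008 -0.0651275   0.18540092] [ 0.88513317 -0.573909   -0.15375993]
```

View pics/w7c.png

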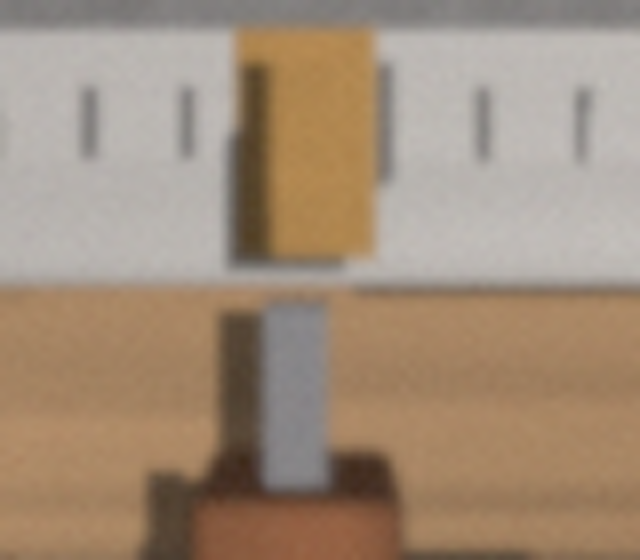

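```bash
cat > e.py <<'E'
from h import *
import pickle,sys
def edges(name,rows,u0,u1,zero):
    im=cv2.imread(f"pics/{name}.png").astype(float)[...,zero]
    for v in rows:
        g=np.diff(im[v-1:v+2,u0:u1].mean(0)); out=[]
        for i in range(1,len(g)-1):
            if abs(g[i])>8 and abs(g[i])>=abs(g[i-1]) and abs(g[i])>abs(g[i+1]):
                w=g[i-1:i+2]; out.append((round(u0+i+.5+(w[2]-w[0])/w.sum(),2),int(g[i])))
        print(name,v,out)
E
python3 - <<'E'
from e import *
KT=pickle.load(open("w6.pkl","rb"))
edges("w6",[130,140,150,155],80,125,2); edges("w6",[170,175,180],85,125,2)
edges("w7",[126,132,138,144],295,335,2); edges("w7",[156,162,170],295,335,2)
E
```

```text
w6 130 [(np.float64(89.34), -15), (np.float64(104.25), -34)]
w6 140 [(np.float64(105.56), -37)]
w6 150 [(np.float64(107.25), -34)]
w6 155 [(np.float64(107.8), -33)]
w6 170 [(np.float64(96.4), -14), (np.float64(108.79), -30), (np.float64(115.49), 47)]
w6 175 [(np.float64(96.7), -13), (np.float64(110.16), -28), (np.float64(116.43), 45)]
w6 180 [(np.float64(97.8), -15), (np.float64(110.65), -28), (np.float64(117.34), 42)]
w7 126 [(np.float64(299.84), -10), (np.float64(302.88), 12), (np.float64(307.53), -39), (np.float64(311.28), 31), (np.float64(324.49), -28), (np.float64(327.01), 33)]
w7 132 [(np.float64(299.85), -26), (np.float64(303.01), 30), (np.float64(306.58), -34), (np.float64(310.85), 32), (np.float64(324.43), -27), (np.float64(327.02), 34)]
w7 138 [(np.float64(305.81), -38), (np.float64(311.27), 33), (np.float64(324.24), -18), (np.float64(326.82), 19)]
w7 144 [(np.float64(305.8), -41), (np.float64(311.35), 36)]
w7 156 [(np.float64(304.75), -32), (np.float64(310.41), 20), (np.float64(318.45), 14)]
w7 162 [(np.float64(304.79), -35), (np.float64(310.43), 23), (np.float64(318.47), 10)]
w7 170 [(np.float64(304.75), -38), (np.float64(310.37), 21), (np.float64(318.5), 13)]
```

Run:
```python
from e import *
edges("w6",[125,130,135,140,145,150,155],80,115,0); edges("w6",[169,172,175,178,181],85,125,0)
edges("w6",[125,135,145,155],80,115,1)
edges("w7",[126,132,138,144],295,335,1)
```

```text
w6 125 [(np.float64(89.76), -43), (np.float64(103.23), -17)]
w6 130 [(np.float64(90.45), -40), (np.float64(104.21), -15)]
w6 135 [(np.float64(91.34), -36), (np.float64(104.67), -17)]
w6 140 [(np.float64(92.53), -37), (np.float64(105.58), -17)]
w6 145 [(np.float64(93.51), -36), (np.float64(106.39), -16)]
w6 150 [(np.float64(94.35), -38), (np.float64(107.24), -14)]
w6 155 [(np.float64(95.31), -37), (np.float64(107.77), -15)]
w6 169 [(np.float64(95.91), 13), (np.float64(108.79), -27), (np.float64(115.47), 15)]
w6 172 [(np.float64(96.48), 13), (np.float64(109.47), -29), (np.float64(115.68), 11)]
w6 175 [(np.float64(97.23), 11), (np.float64(110.16), -27), (np.float64(116.51), 14)]
w6 178 [(np.float64(97.57), 16), (np.float64(110.47), -28), (np.float64(117.24), 11)]
w6 181 [(np.float64(97.61), 13), (np.float64(110.75), -27), (np.float64(117.4), 13)]
w6 125 [(np.float64(89.61), -28), (np.float64(103.31), -29)]
w6 135 [(np.float64(90.67), -27), (np.float64(104.66), -26)]
w6 145 [(np.float64(93.48), -17), (np.float64(106.46), -27)]
w6 155 [(np.float64(95.24), -19), (np.float64(107.8), -25)]
w7 126 [(np.float64(299.8), -9), (np.float64(302.92), 10), (np.float64(307.43), -43), (np.float64(311.25), 23), (np.float64(324.09), -13), (np.float64(326.7), 35)]
w7 132 [(np.float64(299.88), -24), (np.float64(303.11), 29), (np.float64(306.62), -41), (np.float64(311.28), 24), (np.float64(323.89), -12), (np.float64(326.75), 35)]
w7 138 [(np.float64(306.31), -39), (np.float64(311.29), 25), (np.float64(326.5), 22)]
w7 144 [(np.float64(306.29), -42), (np.float64(311.4), 29), (np.float64(324.45), 23)]
```

Run:
```python
from h import *
print(delta([.533,-.1643,.0905],.032))
```

```text
(array([-3.2, 98.7, 95.4]), array([ 0.005, -0.002, -0.002]))
```

>>> {"name": "play_rows", "arguments": {
  "deltas": [
    [0,[-3,35,0],[0.005,-0.002,0]],
    [0,[-3,75,10],[0.005,-0.002,0]],
    [0,[-3,99,40],[0.005,-0.002,0]],
    [0,[-3,99,75],[0.005,-0.002,0]],
    [0,[-3,99,92],[0.005,-0.002,0]],
    [0,[-3,99,95],[0.005,-0.002,0]],
    [0,[-3,99,95],[0.005,-0.002,0]]
  ]
}}

```text
clock: 12.32
tcp_pos: [0.5339, -0.1646, 0.0916]
orientation: [-3.141, -0.047, -0.001]
contact_force: [-0.7, -0.1, 0.4]
grip_width: 0.0004
```

>>> {"name": "play_rows", "arguments": {
  "deltas": [
    [0,[0,0,2],[0,0,0]],
    [0,[0,0,4],[0,0,0]],
    [0,[0,0,5],[0,0,0]],
    [0,[0,0,5.5],[0,0,0]],
    [0,[0,0,5.5],[0,0,0]]
  ]
}}

```text
clock: 12.95
tcp_pos: [0.5339, -0.1646, 0.0862]
orientation: [-3.141, -0.047, -0.001]
contact_force: [-0.3, -0.2, -0.6]
grip_width: -0.0
```

```bash
cat >> e.py <<'E'
def meas(name):
    """left, from ray-cast edge centres: blade near end (rows just above its end) and pointer outer end"""
    KT=wpose(); save("wrist",name+".png"); pickle.dump(KT,open(name+".pkl","wb")); print(r.get_obs()["tcp_pos"],r.get_obs()["contact_force"])
    K,T=KT
    def row(P): p=K@(np.linalg.inv(T)@np.r_[P,1])[:3]; return p[:2]/p[2]
    b=row(W+.102*XJ+[.069,0,.056]); q=row(W+.102*XJ+[.055,0,.056]); print(b,q)
    u=int(b[0]); edges(name,range(int(b[1])-9,int(b[1])+1,3),u-14,u+14,0); edges(name,range(int(q[1]),int(q[1])+12,3),u-14,u+18,0)
E
python3 -c "
from e import *
meas('w8')"
```

```text
[ 0.53395322 -0.16453202  0.08614967] [-1.03752826 -0.29434559  0.4454954 ]
[106.17375148 147.10938997] [110.31688954 177.19909198]
w8 138 [(np.float64(105.39), -14)]
w8 141 [(np.float64(105.59), -13)]
w8 144 [(np.float64(93.39), -35), (np.float64(106.24), -12)]
w8 147 [(np.float64(93.76), -39), (np.float64(107.06), -14)]
w8 177 [(np.float64(97.46), 16), (np.float64(110.34), -28), (np.float64(116.79), 12)]
w8 180 [(np.float64(97.77), 12), (np.float64(110.66), -28), (np.float64(117.47), 14)]
w8 183 [(np.float64(98.44), 10), (np.float64(111.3), -26), (np.float64(117.77), 17)]
w8 186 [(np.float64(98.69), 10), (np.float64(111.67), -27), (np.float64(118.53), 15)]
```

>>> {"name": "play_rows", "arguments": {
  "deltas": [
    [0,[0,0,1],[0,0,0]],
    [0,[0,0,1.6],[0,0,0]],
    [0,[-1,0,1.6],[0,0,0]],
    [0,[-2,0,1.6],[0,0,0]],
    [0,[-3,0,1.6],[0,0,0]],
    [0,[-3,0,1.6],[0,0,0]],
    [0,[-3,0,1.6],[0,0,0]]
  ]
}}

```text
clock: 13.88
tcp_pos: [0.5331, -0.1646, 0.086]
orientation: [3.141, 0.047, 0.008]
contact_force: [1.4, 1.1, 8.3]
grip_width: -0.0001
```

```bash
python3 -c "
from e import *
meas('w9')"
```

```text
[ 0.53309164 -0.16458788  0.08599599] [0.66490992 1.04820868 6.84625429]
[106.11988773 145.57909285] [110.183196   175.73608876]
w9 136 [(np.float64(104.79), -16)]
w9 139 [(np.float64(105.45), -14)]
w9 142 [(np.float64(93.29), -35), (np.float64(106.11), -16)]
w9 145 [(np.float64(93.59), -40), (np.float64(106.46), -14)]
w9 175 [(np.float64(97.31), 12), (np.float64(110.35), -24), (np.float64(116.75), 13)]
w9 178 [(np.float64(97.78), 11), (np.float64(110.53), -29), (np.float64(117.5), 14)]
w9 181 [(np.float64(98.35), 11), (np.float64(111.28), -27), (np.float64(117.62), 12)]
w9 184 [(np.float64(99.27), 9), (np.float64(111.48), -25), (np.float64(118.43), 15)]
```

>>> {"name": "play_rows", "arguments": {
  "deltas": [
    [0,[-2,0,0.8],[0,0,0]],
    [0,[-3,0,0.8],[0,0,0]],
    [0,[-4,0,0.8],[0,0,0]],
    [0,[-4,0,0.8],[0,0,0]],
    [0,[-4,0,0.8],[0,0,0]]
  ]
}}

```text
clock: 14.55
tcp_pos: [0.5302, -0.1647, 0.086]
orientation: [3.141, 0.048, 0.012]
contact_force: [0.7, 0.9, 5.9]
grip_width: 0.0002
```

```bash
python3 -c "
from e import *
meas('w10')"
```

```text
[ 0.53016429 -0.16466944  0.08599782] [1.27576767 0.57822904 7.23074707]
[105.10280234 139.13289405] [109.17065268 169.57858829]
w10 130 [(np.float64(104.43), -14)]
w10 133 [(np.float64(104.61), -15)]
w10 136 [(np.float64(92.29), -38), (np.float64(104.82), -16)]
w10 139 [(np.float64(92.64), -38), (np.float64(105.62), -18)]
w10 169 [(np.float64(97.34), 13), (np.float64(109.81), -22), (np.float64(117.24), 9)]
w10 172 [(np.float64(97.68), 16), (np.float64(110.63), -25), (np.float64(117.39), 11)]
w10 175 [(np.float64(97.88), 10), (np.float64(111.26), -24), (np.float64(117.81), 14)]
w10 178 [(np.float64(98.7), 11), (np.float64(111.62), -25), (np.float64(118.41), 15)]
```

>>> {"name": "play_rows", "arguments": {
  "deltas": [
    [0,[0,0,-10],[0,0,0]],
    [0,[0,0,-40],[0,0,0]],
    [0,[0,0,-80],[0,0,0]],
    [0,[0,-30,-100],[0,-0.01,0]],
    [0,[0,-70,-100],[0,-0.01,0]],
    [0,[0,-100,-100],[0,-0.01,0]],
    [0,[0,-100,-100],[0,-0.01,0]],
    [0,[0,-100,-100],[0,-0.01,0]]
  ]
}}

```text
clock: 15.6
tcp_pos: [0.526, -0.0657, 0.1859]
orientation: [3.14, 0.046, -0.005]
contact_force: [0.9, -0.3, -0.5]
grip_width: 0.0003
```

Run:
```python
from e import *
KT=wpose(); im,d=save("wrist","w11.png"); save("top","t2.png")
K,T=KT; p=np.linalg.inv(T)@[.592,-.062,.056,1]; c=K@p[:3]; c=(c[:2]/c[2]).astype(int); x,y=c[0]-40,c[1]-35; print(x,y,r.get_obs()["tcp_pos"])
cv2.imwrite("pics/w11c.png",cv2.resize(im[y:y+70,x:x+80,::-1],None,fx=8,fy=8,interpolation=cv2.INTER_CUBIC))
edges("w11",range(y+12,y+31,6),x+15,x+55,2); edges("w11",range(y+39,y+58,4),x+15,x+55,2)
```

```text
278 105 [ 0.52610406 -0.06617311  0.18580352]
w11 117 [(np.float64(298.99), -28), (np.float64(301.55), 22), (np.float64(306.38), -40), (np.float64(310.37), 38), (np.float64(322.38), -30)]
w11 123 [(np.float64(299.1), -33), (np.float64(301.67), 27), (np.float64(306.26), -38), (np.float64(310.43), 41), (np.float64(321.75), -28)]
w11 129 [(np.float64(306.27), -36), (np.float64(310.48), 42)]
w11 135 [(np.float64(305.83), -38), (np.float64(310.46), 39)]
w11 144 [(np.float64(304.75), -14), (np.float64(318.59), 16)]
w11 148 [(np.float64(304.76), -33), (np.float64(310.49), 24), (np.float64(318.57), 14)]
w11 152 [(np.float64(304.72), -34), (np.float64(310.51), 28), (np.float64(318.55), 11)]
w11 156 [(np.float64(304.7), -33), (np.float64(310.55), 27), (np.float64(318.56), 14)]
w11 160 [(np.float64(303.75), -36), (np.float64(310.54), 23), (np.float64(318.71), 16)]
```

View pics/w11c.png

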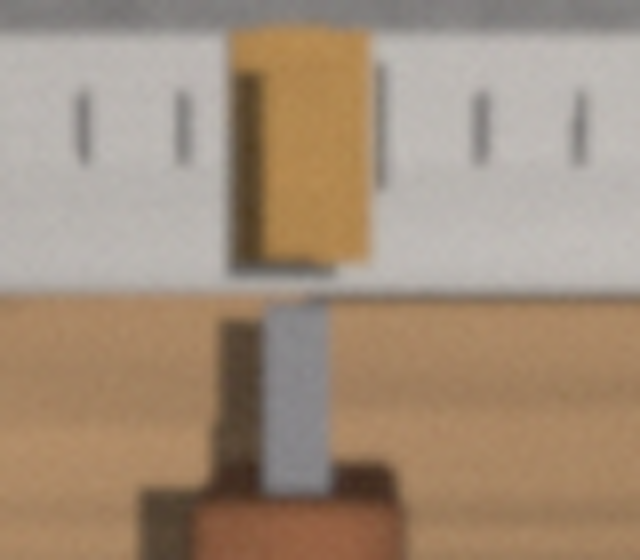

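```bash
python3 -c "
from h import *
print(r.get_obs()['contact_force'],r.hand_in())"
```

```text
the job is handed in; nothing more can be done
[-0.49511948 -0.96391714 -0.10085675] None
```

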